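Feed the top matchbox to the labelling machine

TASK

Feed the labelling machine: slide the top matchbox sideways off the stack onto the feed bed and on between the guide rails, until its long side rests flush against the stop bar. Keep it sliding flat rather than picking it up, and leave the boxes beneath it, and everything else, where they are.

Things in the scene. Friction and masses are not known exactly. Their poses are not given: they have to be found in the camera images.
- box4_mid (a point): TOP box of the stack, the one to feed: a matchbox, plain board with brown striking strips on its long sides, 120 x 68 x 24 mm (x, y, z), about 80 g; the point is its centre. Its underside is 2.5 mm above the feed bed's level; its x axis is within about 5 degrees of the bed's x axis; its long side facing the bed is about 10 mm from the bed's edge
- box3_mid (a point): the box directly under the top one, not fastened: a matchbox, plain board with brown striking strips on its long sides, 120 x 68 x 24 mm (x, y, z), about 80 g; the point is its centre
- box2_mid (a point): third box from the top, not fastened: a matchbox, plain board with brown striking strips on its long sides, 120 x 68 x 24 mm (x, y, z), about 80 g; the point is its centre
- box1_mid (a point): bottom box, standing on the machine's steel ledge, not fastened: a matchbox, plain board with brown striking strips on its long sides, 120 x 68 x 24 mm (x, y, z), about 80 g; the point is its centre
- bed_entry (a point): middle of the feed bed's edge beside the stack, on its top face, 114.5 mm above the table. Fixed flat steel bed, 180 mm wide (x), running 300 mm from here along -y, away from the stack; z up. On it two guide rails, 14 mm high, 132 mm apart inside, flaring to about 150 mm at the entry, symmetric about the centre line
- stop_face (a point): fixed stop bar clamped across the rails, set at a different place along the bed each time. Point: middle of its upright face towards the stack (its +y), 12 mm above the bed; axes as the bed's. Bar 14 mm thick, 22 mm high, clamp screws 38 mm over the bed. 115 to 155 mm beyond this face is the middle of the label head (hopper 108 mm wide, to 0.42 m above the table)
- done_box: a labelled matchbox, same size, lying on the bed under the label head, beyond the stop; origin at the centre of its underside; leave alone
- wrench: spanner, 150 mm long, lying on the machine's base plate behind the stack (about 100 mm from the stack's centre, 30 mm above the table); leave alone
- paste_jar: closed glass jar, 72 mm wide, 95 mm tall, on the table; origin at its foot; leave alone
- labelled_box: a labelled matchbox, same size, lying on the table; origin at the centre of its underside; leave alone
- paste_brush: brush, 190 mm long, lying on the table; leave alone
- tin_mug: white mug, 72 mm wide, 75 mm tall; origin at its foot; leave alone
Not all that is in view belongs to the job. Leave any blue or pink look-alike of the part that bears box3_mid alone.

How it is judged:
By the outcome, as a careful person would: the job done as asked, in the order asked, and still so for the second after the job is handed in, with the robot touching nothing.
It also fails if it takes over 32 s, if anything falls off the work surface, if the arm or the gripper's body presses on something with over 40 N, if the wrist force passes 120 N, or if a joint passes its speed limit or range.

ROBOT

A 6-joint arm with a two-finger parallel gripper is mounted at the origin on the work surface. World frame = base frame: x ahead of the robot, y to its left, z up, the work surface at z = 0. Lengths are in m, angles in rad, forces in N, time in s.
With the tool pointing down it reaches from about 0.3 to 0.775 m from the base axis. Payload 14.6 kg.
Tool frame: the origin (TCP) lies at the very end of the fingers, on their centre line; the grasp point (between the pads) lies r.hold_point_z behind it (r.hold_point_z is the distance from the TCP to the grasp point, in m); z points along the fingers, y is the direction in which the jaws open and shut (so a half turn about z gives the same grasp; the last joint's range is limited). The gripper opens to 85 mm and grips with 20 to 120 N. Pads are 22 mm wide; open, the fingers measure 114 mm over their backs; the gripper's body (76 mm by 85 mm) begins 54 mm behind the grasp point. The pads swing forward as they close: fully open they stand 13 mm farther back than shut.
Start: joints at [1.044, 0.3, 1.521, -0, 1.321, -0.067], TCP at [0.244, 0.493, 0.231] pointing down, gripper open.
Joint ranges: [-3.03, 3.03], [-0.79, 2.21], [0.23, 2.52], [-1.04, 4.18], [0, 3.07], [-2.55, 2.55]. Speed limits (rad/s): [2.22, 2.22, 2.57, 3.14, 3.14, 3.14].

INTERFACE

Orientations are given as [roll, pitch, yaw] about the fixed x, y, z axes, in that order (R = Rz(yaw) Ry(pitch) Rx(roll)).
In Python, from plant import r, grab_frame, get_calibration, finder gives the robot as it stands. The module is installed in compiled form; this text tells all that it offers.
- The arm moves only by the tool drive_tool, never from a script. Its argument "series" is a list of rows, each an object of numbers: "x", "y", "z": the shift along the world's x, y, z in m; "yaw": the turn about the world's z in rad; "hand": the closure, from -1 (fully open) to 1 (shut). In form: [{"x": .., "y": .., "z": .., "yaw": .., "hand": ..}, ...]. A call has 1 to 12 rows; each row is the pose to reach, as a shift and turn from the pose commanded when the call began; what a row does not reach only later rows make up. A row lasts 1/10 s, in which the tool goes at most 50 mm and 8.59 degrees, less where a joint would pass 70% of its speed; a pose out of reach is approached as far as the arm can. A call with a gripper value outside its range is refused whole. The fingers move at their own pace and stop on an object; "newtons" is the grip in N (left out, the last holds). Time passes only in rows, so rows that repeat a pose let the fingers close. It gives the time, the measured TCP pose, the force and the opening at its end, in the units of the state.
- r.read_state(): the state, without advancing time (a new reading comes with each control period).
- grab_frame(name): name is "scene" or "top" or "wrist"; returns the picture (420x560x3 uint8, red, green, blue); there is no depth.
- get_calibration(name): a dict with "fx", "fy", "cx", "cy" (pixels), "extrinsics" (4x4, takes a point from world to camera coordinates). Camera axes: x right, y down, z forward; pixel columns grow to the right and rows downward; lengths in m; the calibration is good to about 2 mm. A picture is of the moment at which its call begins: read the wrist's pose just before it. get_calibration takes no time and is no camera call; for the wrist camera it gives the pose at the moment of the call.
- r.hand_in(): hands the job in, once; it reports no verdict.
Trained networks look in the newest picture that a camera, given by its name, has taken for a name from the list of things; names that differ only in an ending like _2 or _b are one class to them, and where a whole thing is asked for, a point or a joint stands for the part that bears it (a point fixed in the world has none). Each returns a list of dicts, best first, with "score" (0 to 1); they miss things now and then, are a little off and sometimes report something else, mostly with a low value. They report only what shows in the picture. A call takes as long as a camera call. They do not tell look-alikes from the thing itself.
- finder.recognise(thing, camera): "extent" ([left, top, right, bottom] in pixels, round what is visible of it).
- finder.silhouettes(thing, camera): "region" (420x560 bool, what is visible of it) and "extent" ([left, top, right, bottom] in pixels, round what is visible of it).
- finder.spot_point(thing, camera): "location" ([column, row] in pixels: a listed point, or the origin of a listed thing).
The state is a dict: "time_s": time; "q": joint angles; "dq": joint speeds; "joint_efforts": joint torques, N m; "ee_pos": TCP position; "tcp_rot": TCP orientation; "force": force on the tool from outside, world axes, zero at the start; "wrist_torque": the same for the moment, N m; "gripper_width": finger opening in m.
Only numpy, scipy, OpenCV 4.12 (cv2) and the standard library are available. Lean on these libraries where they do the work, as an engineer would, in place of code of your own. Each camera call takes 0.05 s, during which the arm holds its last target. There are 200 camera calls.

## Working session

There is one attempt and no reset: what is moved stays moved. The work goes in short steps, Python scripts to look and compute and a tool call to move; the robot and the scene stay as the last step left them, time stands still between calls to the robot, and variables do not carry over. Pictures are saved under pics/ and viewed, about 8 in all and at most 12, crops included, and the job is handed in when it is done.

Besides the shell and the picture viewer there is one more tool, called after "Request:" as name([rows], argument=value, ...), one row to a line, values as JSON. drive_tool: Moves the arm, as the interface text tells. Its arguments: {"type":"object","properties":{"series":{"type":"array","items":{"type":"object","properties":{"x":{"type":"number"},"y":{"type":"number"},"z":{"type":"number"},"yaw":{"type":"number"},"hand":{"type":"number"}}}},"newtons":{"type":"number"}},"required":["series"]}

```bash
mkdir -p pics; cat > h.py <<'E'
import numpy as np,cv2
from plant import r,grab_frame,get_calibration,finder
def ray(c,uv):
    k=get_calibration(c);E=np.array(k["extrinsics"]);R=E[:3,:3];t=E[:3,3]
    d=R.T@np.array([(uv[0]-k["cx"])/k["fx"],(uv[1]-k["cy"])/k["fy"],1.]);return -R.T@t,d
def atz(c,uv,z):
    o,d=ray(c,uv);return o+d*(z-o[2])/d[2]
def proj(c,p):
    k=get_calibration(c);E=np.array(k["extrinsics"]);q=E[:3,:3]@np.array(p)+E[:3,3]
    return np.array([k["fx"]*q[0]/q[2]+k["cx"],k["fy"]*q[1]/q[2]+k["cy"]])
E
python3 - <<'E'
from h import *
s=r.read_state();print(s["time_s"],s["ee_pos"],s["tcp_rot"],s["gripper_width"],r.hold_point_z)
ims=[]
for c in("scene","top"):
    im=grab_frame(c);cv2.imwrite(f"pics/{c}0.png",im[:,:,::-1]);
    o,d=ray(c,(280,210));print(c,o,d,get_calibration(c)["fx"])
    for t in("box4_mid","bed_entry","stop_face","box3_mid"):
        for q in finder.spot_point(t,c)[:3]:
            z={"box4_mid":.129,"bed_entry":.1145,"stop_face":.1265,"box3_mid":.105}[t]
            print(c,t,round(q["score"],2),np.round(q["location"],1),np.round(atz(c,q["location"],z),4))
E
```

```text
0.0 [0.24395593 0.49264986 0.23072758] [-3.14042556e+00 -6.13104405e-05  2.68180108e+00] 0.08562725149392683 0.0187
scene [1.35116337 0.72404568 0.95790924] [-0.56400019 -0.51247132 -0.64755422] 383.7519517836365
scene box4_mid 0.78 [286.4 194.8] [0.5534 0.0287 0.129 ]
scene bed_entry 0.68 [282.6 188.7] [ 0.5222 -0.0175  0.1145]
scene stop_face 0.64 [272.1 174.4] [ 0.4954 -0.0955  0.1265]
scene box3_mid 0.92 [220.8 240.3] [0.8431 0.0131 0.105 ]
scene box3_mid 0.91 [328.6 256.4] [0.6668 0.3015 0.105 ]
scene box3_mid 0.66 [287.7 197.8] [0.5401 0.0236 0.105 ]
top [0.39535334 0.05094763 1.65937787] [ 0.1229482   0.01603611 -0.99244887] 533.1793756642658
top box4_mid 0.89 [293.9 224.8] [0.5431 0.0344 0.129 ]
top bed_entry 0.9 [311.2 230. ] [ 0.5307 -0.0165  0.1145]
top stop_face 0.66 [338.1 242.2] [ 0.4966 -0.0941  0.1265]
top box3_mid 0.89 [224.6 199.7] [0.6139 0.24   0.105 ]
top box3_mid 0.85 [320.3 149.9] [ 0.7718 -0.0387  0.105 ]
```

```bash
python3 - <<'E'
import cv2
a=cv2.imread("pics/top0.png");b=cv2.imread("pics/scene0.png")
cv2.imwrite("pics/t1.png",cv2.resize(a[150:310,220:420],None,fx=4,fy=3.75,interpolation=2) if 0 else cv2.resize(a[160:310,230:420],None,fx=4,fy=4,interpolation=2))
cv2.imwrite("pics/s1.png",cv2.resize(b[90:290,180:430],None,fx=3,fy=3,interpolation=2))
E
```

```text
(no output)
```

View pics/t1.png

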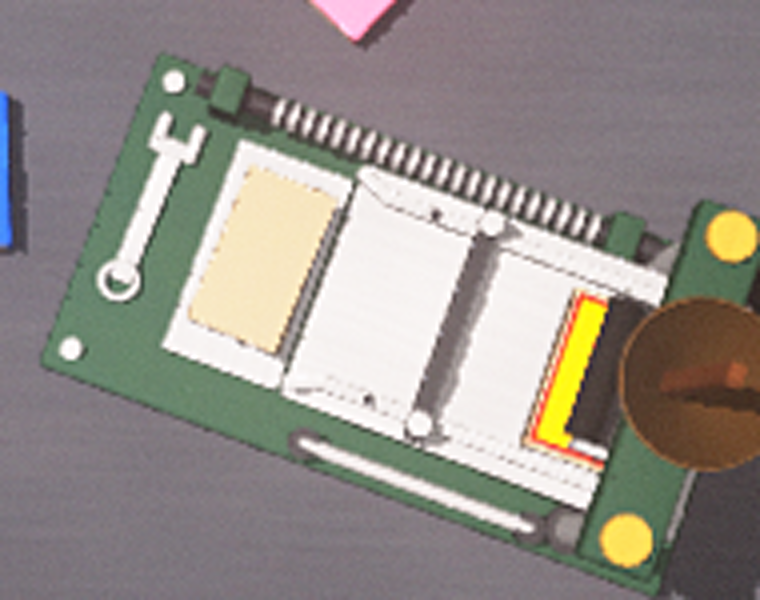

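View pics/s1.png

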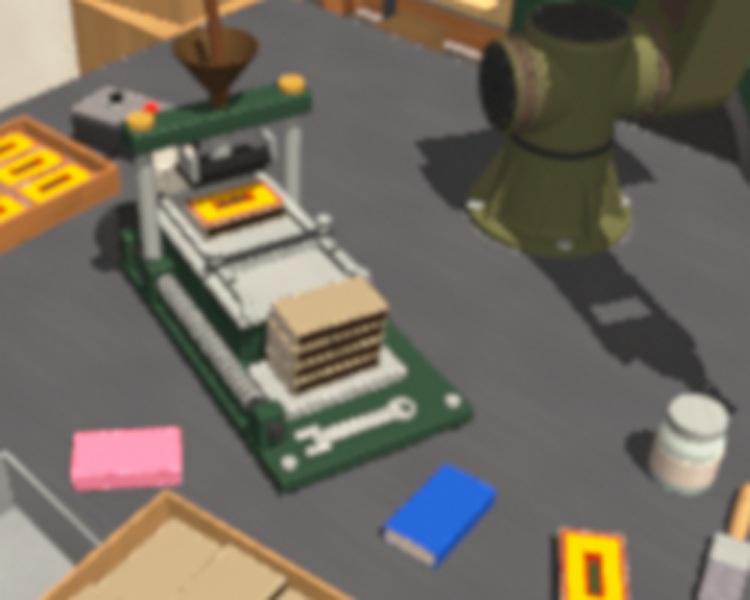

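View pics/top0.png

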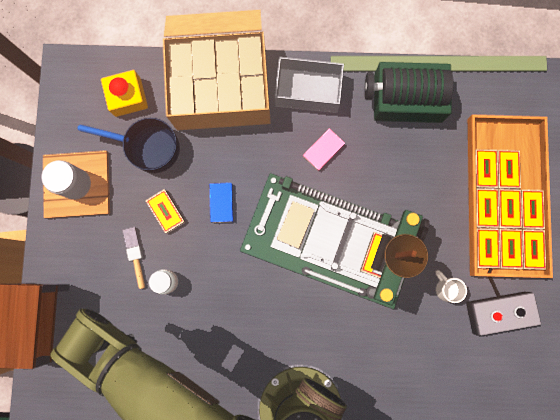

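The top view shows the stack's tan box at about (295,224) px. The bed lies to its right, with the stop bar at about (338,242) and the labelled box beyond it. The blue box at (221,203) and pink box at (324,150) are separate look-alikes on the table. The top box is the plain tan one on the machine ledge, at crop (265,260). Next I'll move to behind the stack and look from near.

Request:
drive_tool([
  {"x": 0.35,"y": -0.36,"z": 0.04,"yaw": -1.46,"hand": -1},
  {"x": 0.35,"y": -0.36,"z": 0.04,"yaw": -1.46,"hand": -1},
  {"x": 0.35,"y": -0.36,"z": 0.04,"yaw": -1.46,"hand": -1},
  {"x": 0.35,"y": -0.36,"z": 0.04,"yaw": -1.46,"hand": -1},
  {"x": 0.35,"y": -0.36,"z": 0.04,"yaw": -1.46,"hand": -1},
  {"x": 0.35,"y": -0.36,"z": 0.04,"yaw": -1.46,"hand": -1},
  {"x": 0.35,"y": -0.36,"z": 0.04,"yaw": -1.46,"hand": -1},
  {"x": 0.35,"y": -0.36,"z": 0.04,"yaw": -1.46,"hand": -1},
  {"x": 0.35,"y": -0.36,"z": 0.04,"yaw": -1.46,"hand": -1},
  {"x": 0.35,"y": -0.36,"z": 0.04,"yaw": -1.46,"hand": -1},
  {"x": 0.35,"y": -0.36,"z": 0.04,"yaw": -1.46,"hand": -1},
  {"x": 0.35,"y": -0.36,"z": 0.04,"yaw": -1.46,"hand": -1},
])

```text
time_s: 1.7
ee_pos: [0.5945, 0.1319, 0.2708]
tcp_rot: [-3.141, 0.0, 1.22]
force: [0.2, 0.8, 0.2]
gripper_width: 0.0854
```

```bash
python3 - <<'E'
from h import *
s=r.read_state();print(s["time_s"],s["ee_pos"],s["tcp_rot"],s["gripper_width"])
c="wrist";im=grab_frame(c);cv2.imwrite("pics/w0.png",im[:,:,::-1])
o,d=ray(c,(280,210));print(o,d)
for t,z in dict(box4_mid=.129,bed_entry=.1145,stop_face=.1265).items():
    for q in finder.spot_point(t,c)[:2]: print(t,round(q["score"],2),q["location"],atz(c,q["location"],z))
E
```

```text
1.7 [0.59450214 0.13190003 0.27076206] [-3.14092700e+00  2.43667998e-04  1.22041903e+00] 0.08535077616473868
[0.62007291 0.20546135 0.41343508] [-0.09381641 -0.29277354 -0.95166379]
box4_mid 0.59 [261.7, 296.7] [0.54093122 0.03410191 0.129     ]
bed_entry 0.77 [265.5, 326.9] [ 0.5267642  -0.01362701  0.1145    ]
```

View pics/w0.png

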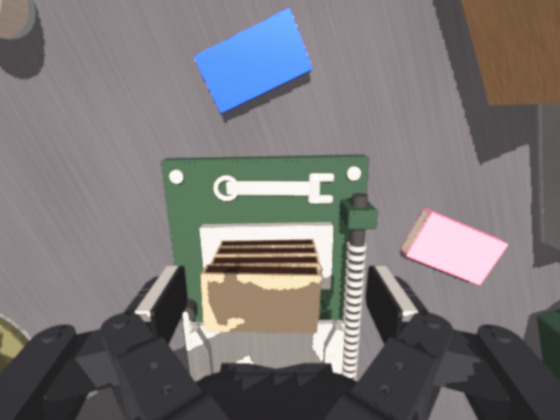

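```bash
python3 - <<'E'
from h import *
im=cv2.imread("pics/w0.png")
cv2.imwrite("pics/w0c.png",cv2.resize(im[235:385,175:365],None,fx=4,fy=4,interpolation=2))
def yaw(a,b,z):
    d=atz("wrist",b,z)-atz("wrist",a,z);return np.degrees(np.arctan2(d[1],d[0])),np.linalg.norm(d)
print("bolts",yaw((176,176),(354,173),.02),"plate",yaw((163,159),(368,155),.02),"wrench")
# top camera: tan mask rect
t=cv2.imread("pics/top0.png");hsv=cv2.cvtColor(t,cv2.COLOR_BGR2HSV)
m=((hsv[...,0]>10)&(hsv[...,0]<30)&(hsv[...,1]>40)).astype(np.uint8);m2=np.zeros_like(m);m2[195:255,270:320]=m[195:255,270:320]
cs,_=cv2.findContours(m2,0,1);k=max(cs,key=cv2.contourArea).reshape(-1,2)
P=np.array([atz("top",p,.141)[:2] for p in k.astype(float)])*1000
print(cv2.minAreaRect(P.astype(np.float32)))
# bed edge & rails in top image
E
```

```text
bolts (np.float64(-18.882380573093826), np.float64(0.22972332055298392)) plate (np.float64(-18.749108891329815), np.float64(0.26006490953511635)) wrench
((543.7728271484375, 30.673072814941406), (71.29427337646484, 121.14886474609375), 70.36682891845703)
```

View pics/w0c.png

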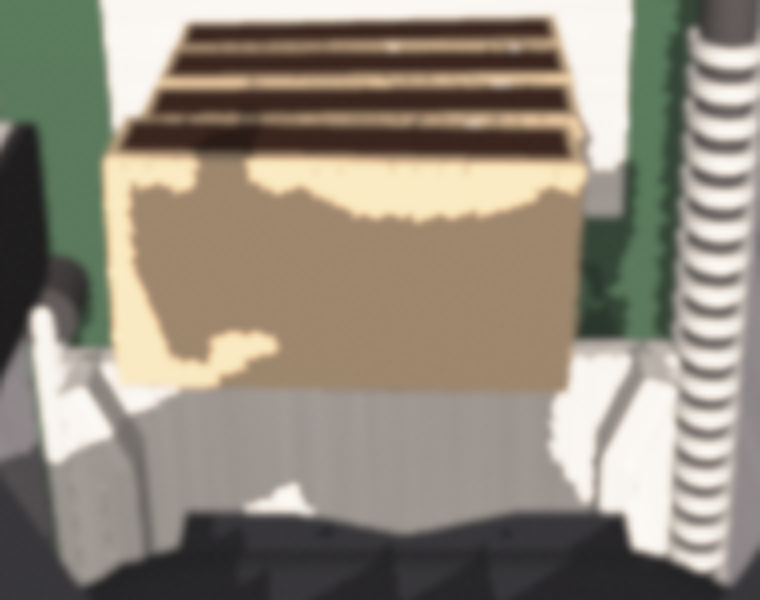

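```bash
python3 - <<'E'
from h import *
f=lambda u,v,z:atz("wrist",(175+u/4,235+v/4),z)[:2]*1000
bl,br,fr,fl=[f(*p,.141) for p in((105,155),(585,165),(567,390),(122,387))]
a=lambda d:np.degrees(np.arctan2(d[1],d[0]))
print("box c",(bl+br+fr+fl)/4,"back yaw",a(br-bl),"front",a(fr-fl),"len",np.linalg.norm(br-bl),np.linalg.norm(fr-fl),"wid",np.linalg.norm(bl-fl))
e0,e1=f(60,348,.1145),f(640,340,.1145);print("edge",e0,e1,a(e1-e0),(e0+e1)/2)
for z in(.1145,.1285):
    l,q=f(135,445,z),f(603,432,z);print("rail",z,np.linalg.norm(q-l),(l+q)/2,a(q-l))
# top camera features from 4x crop (offset 230,160)
g=lambda u,v,z:atz("top",(230+u/4,160+v/4),z)[:2]*1000
A,B=g(358,178,.1145),g(287,388,.1145);print("top edge",A,B,a(A-B),np.linalg.norm(A-B),(A+B)/2)
A,B=g(490,222,.1525),g(420,424,.1525);print("screws",A,B,a(A-B),(A+B)/2)
A,B=g(475,237,.1365),g(420,408,.1365);print("stop bar +y top edge",A,B,a(A-B),(A+B)/2)
b=np.radians(-19);X=np.array([np.cos(b),np.sin(b)]);Y=np.array([-X[1],X[0]])
for n,p in dict(box_w=(bl+br+fr+fl)/4,box_t=np.array([543.8,30.7]),entry_t=np.array([530.7,-16.5]),entry_w=np.array([526.8,-13.6]),entry_s=np.array([522.2,-17.5]),stop_t=np.array([496.6,-94.1]),stop_s=np.array([495.4,-95.5])).items(): print(n,p,"X",round(p@X,1),"Y",round(p@Y,1))
E
```

```text
box c [540.45335603  33.08661208] back yaw -21.194397086688316 front -20.307022680763346 len 119.1581223451036 117.89727144425198 wid 69.10138755001698
edge [447.51771005  22.13309905] [605.00974378 -31.81038129] -18.907132627396344 [526.26372691  -4.83864112]
rail 0.1145 138.18950184302 [519.85358198 -37.68691403] -17.901164517765153
rail 0.1285 131.72976334303422 [524.50648746 -26.2707482 ] -17.90116451776517
top edge [606.16644317 -39.0736545 ] [451.81484919   9.09915047] -17.333032162339336 161.69425995931135 [528.99064618 -14.98725202]
screws [ 572.02940358 -131.39251629] [427.80134676 -83.92216402] -18.218131255871672 [ 499.91537517 -107.65734016]
stop bar +y top edge [ 562.76114295 -122.68311471] [439.45238711 -85.16963187] -16.921019541812818 [ 501.10676503 -103.92637329]
box_w [540.45335603  33.08661208] X 500.2 Y 207.2
box_t [543.8  30.7] X 504.2 Y 206.1
entry_t [530.7 -16.5] X 507.2 Y 157.2
entry_w [526.8 -13.6] X 502.5 Y 158.7
entry_s [522.2 -17.5] X 499.4 Y 153.5
stop_t [496.6 -94.1] X 500.2 Y 72.7
stop_s [495.4 -95.5] X 499.5 Y 71.0
```

The wrist crop shows the top box square on the stack. Its rear corners are at crop (105,155) and (585,165), with the flared rails in front. Box yaw is about -20.5° and bed yaw about -18.7°, and the box is within 2–3 mm of the centre line. I'll come down behind it with the fingers half open, to make a two-point pusher.

Request:
drive_tool([
  {"x": -0.03,"y": -0.038,"z": -0.04,"hand": -0.3},
  {"x": -0.03,"y": -0.038,"z": -0.08,"hand": -0.3},
  {"x": -0.03,"y": -0.038,"z": -0.12,"hand": -0.3},
  {"x": -0.03,"y": -0.038,"z": -0.149,"hand": -0.3},
  {"x": -0.03,"y": -0.038,"z": -0.149,"hand": -0.3},
  {"x": -0.03,"y": -0.038,"z": -0.149,"hand": -0.3},
])

```text
validation failed for argument at $.se...
```

```bash
python3 - <<'E'
from h import *
s=r.read_state();print(s["time_s"],s["ee_pos"],s["tcp_rot"],s["gripper_width"],s["force"])
w=grab_frame("wrist");t=grab_frame("scene")
cv2.imwrite("pics/c2.png",np.hstack([w[130:,100:460][:,:,::-1],cv2.resize(t[130:260,230:390],(357,290),interpolation=2)[:,:,::-1]]))
print(proj("wrist",s["ee_pos"]),proj("scene",s["ee_pos"]))
E
```

```text
1.9 [0.59341879 0.13395316 0.27147188] [ 3.14153830e+00 -1.34572942e-04  1.22379655e+00] 0.08506616189001902 [-0.93728323 -0.06140168  0.28734302]
[276.25072199 267.36669998] [304.11733161 178.55344404]
```

View pics/c2.png

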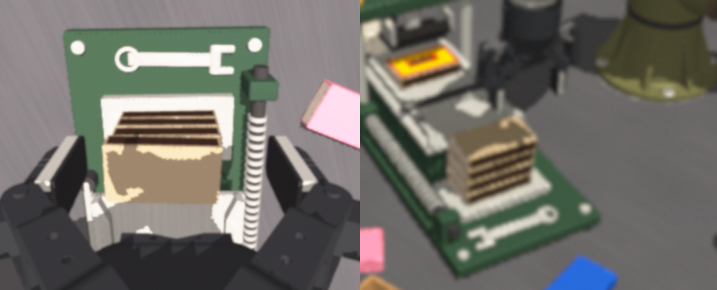

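That move was refused, so nothing has moved; the two views still show the open gripper above the stack. Rows probably need every field, so I'll resend it in full.

Request:
drive_tool([
  {"x": -0.03,"y": -0.038,"z": -0.04,"yaw": 0.0,"hand": -0.3},
  {"x": -0.03,"y": -0.038,"z": -0.08,"yaw": 0.0,"hand": -0.3},
  {"x": -0.03,"y": -0.038,"z": -0.12,"yaw": 0.0,"hand": -0.3},
  {"x": -0.03,"y": -0.038,"z": -0.149,"yaw": 0.0,"hand": -0.3},
  {"x": -0.03,"y": -0.038,"z": -0.149,"yaw": 0.0,"hand": -0.3},
  {"x": -0.03,"y": -0.038,"z": -0.149,"yaw": 0.0,"hand": -0.3},
])

```text
time_s: 2.6
ee_pos: [0.5643, 0.0953, 0.1234]
tcp_rot: [3.141, -0.0, 1.223]
force: [-0.3, 1.1, 0.4]
gripper_width: 0.0555
```

```bash
python3 - <<'E'
from h import *
s=r.read_state();print(s["time_s"],s["ee_pos"],s["tcp_rot"],s["gripper_width"],s["force"])
w=grab_frame("wrist");t=grab_frame("scene")
cv2.imwrite("pics/c3.png",np.hstack([w[130:,100:460][:,:,::-1],cv2.resize(t[130:260,230:390],(357,290),interpolation=2)[:,:,::-1]]))
print(proj("wrist",s["ee_pos"]),proj("scene",s["ee_pos"]))
E
```

```text
2.6 [0.56433845 0.09530408 0.12340353] [ 3.14097826e+00 -2.95671940e-04  1.22255653e+00] 0.055504669041898595 [-0.25729001  1.09747308  0.37993659]
[275.44122526 266.86201775] [298.78422452 205.79888225]
```

View pics/c3.png

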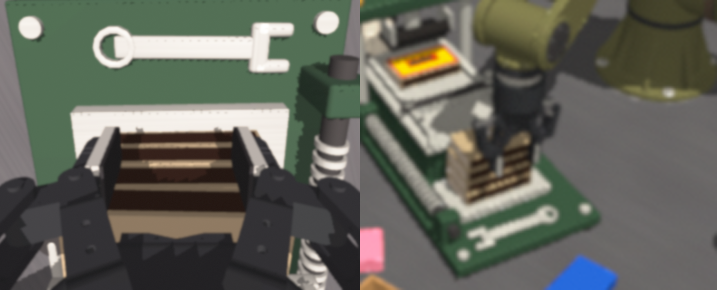

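Fingers are behind the stack, centred on it, with tips just above box3's top. I'll start the slow push, turning gently to the bed's yaw.

Request:
drive_tool([
  {"x": -0.0026,"y": -0.0076,"z": 0,"yaw": 0,"hand": -0.3},
  {"x": -0.0051,"y": -0.0152,"z": 0,"yaw": 0,"hand": -0.3},
  {"x": -0.0064,"y": -0.0189,"z": 0,"yaw": 0,"hand": -0.3},
  {"x": -0.0077,"y": -0.0227,"z": 0,"yaw": 0,"hand": -0.3},
  {"x": -0.009,"y": -0.0265,"z": 0,"yaw": 0,"hand": -0.3},
  {"x": -0.0103,"y": -0.0303,"z": 0,"yaw": 0.004,"hand": -0.3},
  {"x": -0.0115,"y": -0.0341,"z": 0,"yaw": 0.008,"hand": -0.3},
  {"x": -0.0128,"y": -0.0379,"z": 0,"yaw": 0.012,"hand": -0.3},
  {"x": -0.0141,"y": -0.0417,"z": 0,"yaw": 0.016,"hand": -0.3},
  {"x": -0.0154,"y": -0.0455,"z": 0,"yaw": 0.02,"hand": -0.3},
  {"x": -0.0167,"y": -0.0493,"z": 0,"yaw": 0.024,"hand": -0.3},
  {"x": -0.0167,"y": -0.0493,"z": 0,"yaw": 0.024,"hand": -0.3},
])

```text
time_s: 3.9
ee_pos: [0.5472, 0.045, 0.1222]
tcp_rot: [-3.141, 0.0, 1.246]
force: [-0.4, 0.9, 0.3]
gripper_width: 0.0556
```

```bash
python3 - <<'E'
from h import *
s=r.read_state();print(s["time_s"],s["ee_pos"],s["tcp_rot"],s["gripper_width"],s["force"])
w=grab_frame("wrist");t=grab_frame("scene");p=grab_frame("top")
cv2.imwrite("pics/c4.png",np.hstack([w[130:,100:460][:,:,::-1],cv2.resize(t[130:260,230:390],(357,290),interpolation=2)[:,:,::-1]]))
cv2.imwrite("pics/t4.png",p[:,:,::-1])
E
```

```text
3.9 [0.54717353 0.04503746 0.12220877] [-3.14134574e+00  3.02531085e-04  1.24560611e+00] 0.05556479089398259 [-0.35657775  0.87929808  0.28152795]
```

View pics/c4.png

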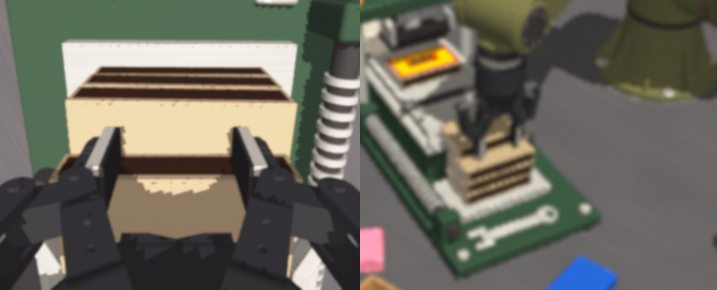

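The top box slides squarely and the three below haven't moved. I'll go on.

Request:
drive_tool([
  {"x": -0.0013,"y": -0.0038,"z": 0,"yaw": 0,"hand": -0.3},
  {"x": -0.0026,"y": -0.0076,"z": 0,"yaw": 0,"hand": -0.3},
  {"x": -0.0038,"y": -0.0114,"z": 0,"yaw": 0,"hand": -0.3},
  {"x": -0.0051,"y": -0.0152,"z": 0,"yaw": 0,"hand": -0.3},
  {"x": -0.0064,"y": -0.0189,"z": 0,"yaw": 0,"hand": -0.3},
  {"x": -0.0077,"y": -0.0227,"z": 0,"yaw": 0,"hand": -0.3},
  {"x": -0.009,"y": -0.0265,"z": 0,"yaw": 0,"hand": -0.3},
  {"x": -0.0103,"y": -0.0303,"z": 0,"yaw": 0,"hand": -0.3},
  {"x": -0.0115,"y": -0.0341,"z": 0,"yaw": 0,"hand": -0.3},
  {"x": -0.0128,"y": -0.0379,"z": 0,"yaw": 0,"hand": -0.3},
  {"x": -0.0154,"y": -0.0455,"z": 0,"yaw": 0,"hand": -0.3},
  {"x": -0.0173,"y": -0.0511,"z": 0,"yaw": 0,"hand": -0.3},
])

```text
time_s: 5.25
ee_pos: [0.5299, -0.0062, 0.1223]
tcp_rot: [3.142, 0.0, 1.246]
force: [-0.4, 0.2, -0.4]
gripper_width: 0.0554
```

```bash
python3 - <<'E'
from h import *
s=r.read_state();print(s["time_s"],s["ee_pos"],s["tcp_rot"],s["force"])
w=grab_frame("wrist");t=grab_frame("scene");p=grab_frame("top")
cv2.imwrite("pics/c5.png",np.hstack([w[130:,100:460][:,:,::-1],cv2.resize(t[130:240,230:365],(357,290),interpolation=2)[:,:,::-1]]))
cv2.imwrite("pics/t5.png",p[:,:,::-1])
E
```

```text
5.25 [ 0.52985008 -0.00616825  0.12228671] [3.14158770e+00 3.41720029e-05 1.24577032e+00] [-0.3792301   0.22885921 -0.37530241]
```

View pics/c5.png

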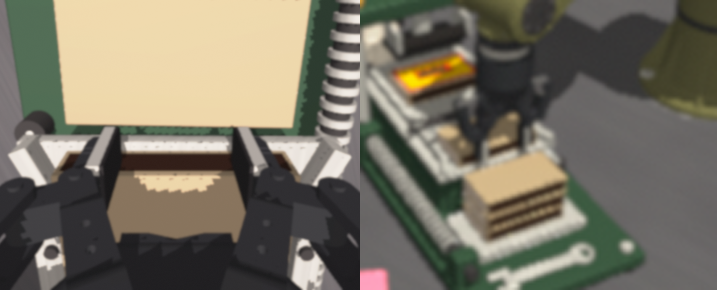

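It's between the rails, with the fingers at (105,150) and (245,150) px. I'll close in on the stop in small steps, watching the force.

Request:
drive_tool([
  {"x": -0.0013,"y": -0.0038,"z": 0,"yaw": 0,"hand": -0.3},
  {"x": -0.0026,"y": -0.0076,"z": 0,"yaw": 0,"hand": -0.3},
  {"x": -0.0032,"y": -0.0095,"z": 0,"yaw": 0,"hand": -0.3},
  {"x": -0.0038,"y": -0.0114,"z": 0,"yaw": 0,"hand": -0.3},
  {"x": -0.0042,"y": -0.0123,"z": 0,"yaw": 0,"hand": -0.3},
])

```text
time_s: 5.9
ee_pos: [0.5259, -0.018, 0.1224]
tcp_rot: [3.141, -0.0, 1.246]
force: [0.3, 0.8, 0.8]
gripper_width: 0.0556
```

Request:
drive_tool([
  {"x": -0.0003,"y": -0.0009,"z": 0,"yaw": 0,"hand": -0.3},
  {"x": -0.0006,"y": -0.0019,"z": 0,"yaw": 0,"hand": -0.3},
  {"x": -0.0006,"y": -0.0019,"z": 0,"yaw": 0,"hand": -0.3},
])

```text
time_s: 6.2
ee_pos: [0.5252, -0.0198, 0.1223]
tcp_rot: [3.142, 0.0, 1.246]
force: [0.3, -0.0, 0.3]
gripper_width: 0.0556
```

Request:
drive_tool([
  {"x": -0.0003,"y": -0.0009,"z": 0,"yaw": 0,"hand": -0.3},
  {"x": -0.0006,"y": -0.0019,"z": 0,"yaw": 0,"hand": -0.3},
  {"x": -0.0006,"y": -0.0019,"z": 0,"yaw": 0,"hand": -0.3},
])

```text
time_s: 6.5
ee_pos: [0.5246, -0.0218, 0.1222]
tcp_rot: [-3.141, 0.0, 1.246]
force: [-0.1, 0.3, -0.1]
gripper_width: 0.0555
```

```bash
python3 - <<'E'
from h import *
s=r.read_state();print(s["time_s"],s["ee_pos"],s["tcp_rot"],s["force"],s["wrist_torque"])
E
```

```text
6.5 [ 0.52459441 -0.02178293  0.12223506] [-3.14147104e+00  1.42221227e-04  1.24570088e+00] [-0.08140795  0.30633298 -0.13520621] [ 0.05332011  0.01137531 -0.0205787 ]
```

Pusher is at Y≈150 mm with no contact yet. Two 2 mm steps next.

Request:
drive_tool([
  {"x": -0.0003,"y": -0.0009,"z": 0,"yaw": 0,"hand": -0.3},
  {"x": -0.0006,"y": -0.0019,"z": 0,"yaw": 0,"hand": -0.3},
  {"x": -0.0006,"y": -0.0019,"z": 0,"yaw": 0,"hand": -0.3},
])

```text
time_s: 6.8
ee_pos: [0.524, -0.0237, 0.1222]
tcp_rot: [-3.141, 0.0, 1.246]
force: [-0.0, -0.3, -0.3]
gripper_width: 0.0557
```

Request:
drive_tool([
  {"x": -0.0003,"y": -0.0009,"z": 0,"yaw": 0,"hand": -0.3},
  {"x": -0.0006,"y": -0.0019,"z": 0,"yaw": 0,"hand": -0.3},
  {"x": -0.0006,"y": -0.0019,"z": 0,"yaw": 0,"hand": -0.3},
])

```text
time_s: 7.1
ee_pos: [0.5241, -0.0245, 0.1225]
tcp_rot: [3.14, -0.002, 1.245]
force: [5.3, 9.1, -0.4]
gripper_width: 0.0551
```

```bash
python3 - <<'E'
from h import *
t=grab_frame("scene");p=grab_frame("top")
cv2.imwrite("pics/c6.png",np.hstack([cv2.resize(p[190:270,270:370],(400,320),interpolation=2)[:,:,::-1],cv2.resize(t[130:220,240:350],(391,320),interpolation=2)[:,:,::-1]]))
E
```

```text
(no output)
```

View pics/c6.png

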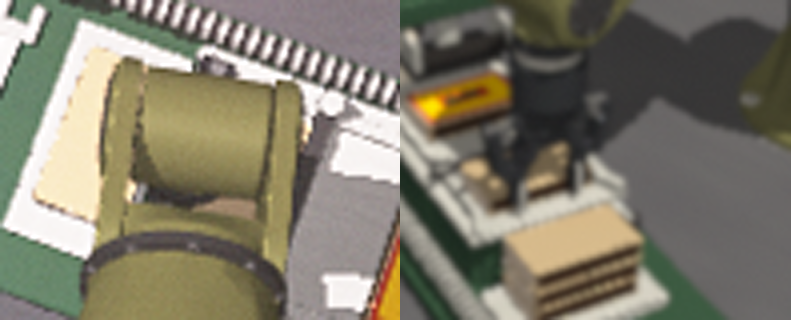

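Contact with the stop, at about 10 N. One small seating push, then I'll back off and look.

Request:
drive_tool([
  {"x": -0.0002,"y": -0.0006,"z": 0,"yaw": 0,"hand": -0.3},
  {"x": -0.0002,"y": -0.0006,"z": 0,"yaw": 0,"hand": -0.3},
  {"x": -0.0002,"y": -0.0006,"z": 0,"yaw": 0,"hand": -0.3},
])

```text
time_s: 7.5
ee_pos: [0.5241, -0.0246, 0.1226]
tcp_rot: [3.14, -0.003, 1.246]
force: [5.7, 14.0, 0.8]
gripper_width: 0.0553
```

```bash
python3 - <<'E'
from h import *
s=r.read_state();print(s["time_s"],s["ee_pos"],s["tcp_rot"],s["force"],s["wrist_torque"])
E
```

```text
7.5 [ 0.52406689 -0.02459208  0.12259796] [ 3.14021199e+00 -3.08460553e-03  1.24555847e+00] [ 5.70784334 14.03554928  0.8088234 ] [ 2.21771409 -1.02607826 -0.45092715]
```

Request:
drive_tool([
  {"x": 0.0005,"y": 0.0015,"z": 0,"yaw": 0,"hand": -0.3},
  {"x": 0.0016,"y": 0.0047,"z": 0,"yaw": 0,"hand": -0.3},
  {"x": 0.0038,"y": 0.0114,"z": 0,"yaw": 0,"hand": -0.3},
  {"x": 0.006,"y": 0.018,"z": 0.03,"yaw": 0,"hand": -0.3},
  {"x": 0.02,"y": 0.06,"z": 0.06,"yaw": 0,"hand": -0.3},
  {"x": 0.035,"y": 0.105,"z": 0.1,"yaw": 0,"hand": -0.3},
  {"x": 0.035,"y": 0.105,"z": 0.14,"yaw": 0,"hand": -0.3},
  {"x": 0.035,"y": 0.105,"z": 0.14,"yaw": 0,"hand": -0.3},
  {"x": 0.035,"y": 0.105,"z": 0.14,"yaw": 0,"hand": -0.3},
])

```text
time_s: 8.4
ee_pos: [0.5584, 0.0795, 0.2629]
tcp_rot: [3.14, -0.0, 1.247]
force: [0.2, -0.0, -2.0]
gripper_width: 0.0553
```

```bash
python3 - <<'E'
from h import *
s=r.read_state();print(s["time_s"],s["ee_pos"],s["force"])
t=grab_frame("scene");p=grab_frame("top")
cv2.imwrite("pics/w7.png",grab_frame("wrist")[:,:,::-1])
cv2.imwrite("pics/t7.png",p[:,:,::-1])
cv2.imwrite("pics/c7.png",np.hstack([cv2.resize(p[190:270,270:370],(400,320),interpolation=2)[:,:,::-1],cv2.resize(t[130:220,240:350],(391,320),interpolation=2)[:,:,::-1]]))
E
```

```text
8.4 [0.55844393 0.07947192 0.26287166] [ 1.55956018e-01 -5.48459619e-05 -2.01869462e+00]
```

View pics/c7.png

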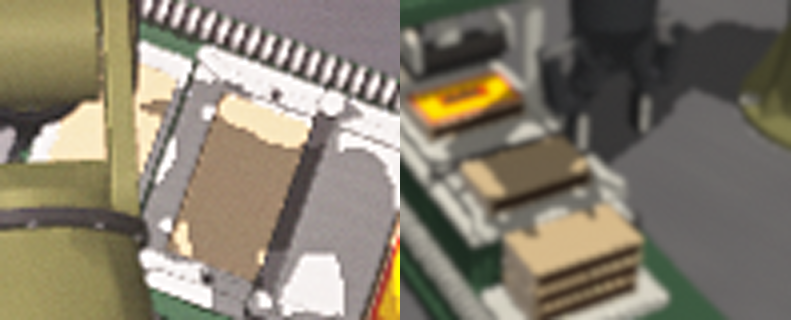

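The box lies against the bar in both views, and the lower three look undisturbed. The push moment (0.45 N·m at 15 N) means one finger, about 30 mm off centre, carried the load. That is well inside the bar's ±60 mm support, so it should have seated flush. I'll use one last enlarged view and a numeric check.

```bash
python3 - <<'E'
from h import *
p=cv2.imread("pics/t7.png");w=cv2.imread("pics/w7.png")
cv2.imwrite("pics/z8.png",np.hstack([cv2.resize(p[208:268,303:358],(495,540),interpolation=cv2.INTER_CUBIC),cv2.resize(w[280:420,210:350],(300,540),interpolation=2) if 0 else cv2.resize(w,(300,225)).repeat(1,0) if 0 else cv2.copyMakeBorder(cv2.resize(w,(300,225)),0,315,0,0,0)]))
hsv=cv2.cvtColor(p,cv2.COLOR_BGR2HSV)
m=((hsv[...,0]>8)&(hsv[...,0]<30)&(hsv[...,1]>40)).astype(np.uint8);k=np.zeros_like(m);k[208:268,305:352]=m[208:268,305:352]
c=max(cv2.findContours(k,0,1)[0],key=cv2.contourArea).reshape(-1,2).astype(float)
P=np.array([atz("top",q,.1385)[:2] for q in c])*1000
print("box rect",cv2.minAreaRect(P.astype(np.float32)))
for q in finder.spot_point("box4_mid","top")[:2]+finder.spot_point("stop_face","top")[:1]: print(q["score"],atz("top",q["location"],.1265))
k=np.zeros_like(m);k[195:262,270:303]=m[195:262,270:303]
# bar: dark pixels between its screws
g=p.max(2);d=(g<105).astype(np.uint8);kk=np.zeros_like(d);kk[218:262,330:352]=d[218:262,330:352]
ys=range(222,258);L=[];
for y in ys:
    xs=np.where(kk[y])[0]
    if len(xs): L.append((xs[0],y));
print(L[::3])
E
```

```text
box rect ((512.1351318359375, -67.64836120605469), (70.54454803466797, 121.66375732421875), 71.03752899169922)
0.65 [ 0.5116599  -0.06414761  0.1265    ]
0.73 [ 0.49837994 -0.09431472  0.1265    ]
[(np.int64(350), 222), (np.int64(346), 226), (np.int64(345), 229), (np.int64(344), 232), (np.int64(343), 235), (np.int64(342), 238), (np.int64(341), 241), (np.int64(340), 244), (np.int64(339), 247), (np.int64(337), 250), (np.int64(336), 254)]
```

View pics/z8.png

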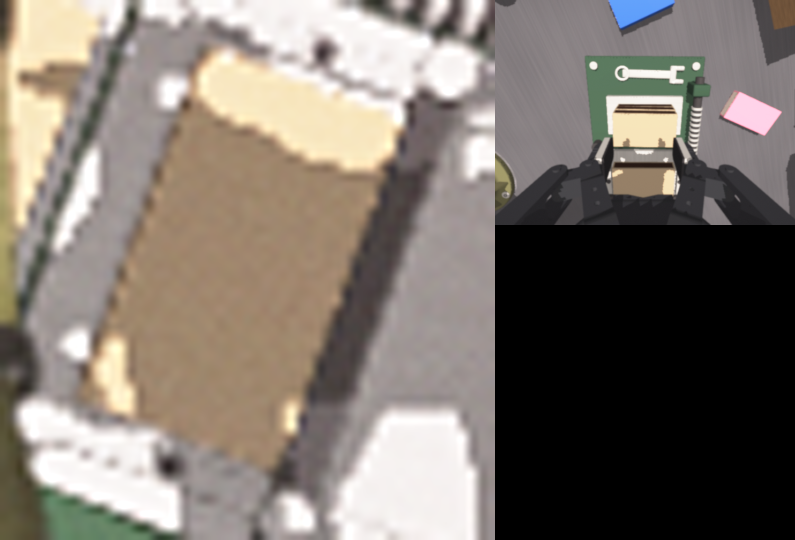

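The enlarged view shows the box's long side along the dark bar from crop (405,110) to (280,465). There's no gap or wedge, and the box is clear of both rails. I'll hand in.

```bash
python3 - <<'E'
from h import *
s=r.read_state();print(s["time_s"],np.round(s["force"],1));print(r.hand_in())
E
```

```text
8.65 [-0.3 -0.4 -0.1]
the job is handed in; nothing more can be done
None
```

I slid the top matchbox flat off the stack, between the guide rails and against the stop bar, and handed the job in at 8.65 s. I pushed it with the half-open fingers as a two-point pusher, never lifting it, then backed the arm clear.

- **Contact and fit:** The force at the stop rose to about 15 N. In the last pictures the box lies at about -19.0°, against my rough bed estimate of -18.7°. I saw no gap along the bar at about 3 mm per pixel.
- **Everything else:** The three lower boxes and the spanner look undisturbed in the pictures. I did not measure them or check the rest of the scene.
- **Disagreements:** During the seating push, the moment showed one finger carrying most of the load. I read that as the box having turned to match the bar, but did not do a second push to confirm it. The network's stop-face point was also a few millimetres off from where contact happened, so I relied on the force. The first descent command was refused because I left out the yaw field, and I resent it.

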